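# Unbolt the parts bin and hold its lid at 45 degrees

### The arm

A 7-joint arm with a two-finger parallel gripper is mounted at the origin on the work surface. World frame = base frame: x ahead of the robot, y to its left, z up, the work surface at z = 0. Lengths are in m, angles in rad, forces in N, time in s.
With the tool pointing down it reaches from about 0.4 to 0.85 m from the base axis. Payload 10.4 kg.
Tool frame: the origin (TCP) lies between the finger pads; the fingertips stand 14 mm ahead of it and the grasp point (between the pads) lies 5 mm behind it; z points along the fingers, y is the direction in which the jaws open and shut (so a half turn about z gives the same grasp; the last joint's range is limited). The gripper opens to 87 mm and grips with 3 to 60 N. Pads are 19 mm wide; open, the fingers measure 117 mm over their backs; the gripper's body (75 mm by 190 mm) begins 51 mm behind the grasp point.
Start: joints at [-1.357, 0.332, -0.065, 1.46, 0.022, 1.35, -0.088], TCP at [0.147, 0.608, 0.237] pointing down, gripper open.
Joint ranges: [-2.6, 2.6], [-0.5, 2.12], [-1.47, 1.34], [0.16, 2.42], [-1.27, 4.41], [0.06, 2.06], [-2.6, 2.6]. Speed limits (rad/s): [2.22, 2.22, 2.79, 2.79, 3.14, 3.14, 3.14].

### API

Orientations are given as a unit quaternion [x, y, z, w].
In Python, from bench import readout, camera, calibration, order gives the robot as it stands.
- The arm moves only by the tool apply_moves, never from a script. Its argument "deltas" is a list of rows, each an object with "translation": the shift along the world's x, y, z in m, a list of three; "turn": the turn, a rotation vector about the world's x, y, z in rad, a list of three; "hand": the finger opening in m, from 0 to 0.087. A call has 1 to 5 rows; each row shifts and turns the pose as measured when the row begins; what a row does not reach is not made up. A row lasts 1/10 s, in which the tool goes at most 50 mm and 8.59 degrees, less where a joint would pass 70% of its speed; a pose out of reach is approached as far as the arm can. A call with a gripper value outside its range is refused whole. The fingers move at their own pace and stop on an object; "newtons" is the grip in N (left out, the last holds). Time passes only in rows, so rows that do not move let the fingers close. It gives the time, the measured TCP pose, the force and the opening at its end, in the units of the state.
- readout.read_state(): the state, without advancing time (a new reading comes with each control period).
- camera(name): name is "side" or "top" or "wrist"; returns the picture (480x640x3 uint8, red, green, blue); there is no depth.
- calibration(name): a dict with "fx", "fy", "cx", "cy" (pixels), "extrinsics" (4x4, takes a point from world to camera coordinates). Camera axes: x right, y down, z forward; pixel columns grow to the right and rows downward; lengths in m; the calibration is good to about 2 mm. A picture is of the moment at which its call begins: read the wrist's pose just before it. calibration takes no time and is no camera call; for the wrist camera it gives the pose at the moment of the call.
- order.close_job(): hands the job in, once; it reports no verdict.
The state is a dict: "time": time; "joint_positions": joint angles; "joint_vel": joint speeds; "joint_torque": joint torques, N m; "ee_pos": TCP position; "eef_rot": TCP orientation; "ft_force": force on the tool from outside, world axes, zero at the start; "torque": the same for the moment, N m; "width": finger opening in m.
Only numpy, scipy, OpenCV 4.12 (cv2) and the standard library are available. Lean on these libraries where they do the work, as an engineer would, in place of code of your own. Each camera call takes 0.05 s, during which the arm holds its last target. There are 200 camera calls.

### The job

The parts bin's lid is bolted shut: wind the small hand crank beside the bin counter-clockwise (seen from above) through two full turns to draw the bolt clear of the lid. Then raise the lid by its pull bar to 45 degrees and finish while still holding it there yourself, not propped on anything, because it falls shut when let go. Leave the loose parts on the bench and in the bin where they are.

Things in the scene. Friction and masses are not known exactly. Their poses are not given: they have to be found in the camera images.
- bin: Fixed open-topped grey sheet-metal bin, 200 mm (its x) by 240 mm (its y), 70 mm high; origin: centre of its underside on the bench; -x is its front, towards the robot. A dark gear housing, 60 by 60 mm, 95 mm high, is fixed beside it at x -60, y +205 mm in the bin's frame, with the crank on top. Bin and housing stand elsewhere, turned up to 0.25 rad, every time.
- lid (a joint): Opening angle of the 0.5 to 1 kg steel lid, rad: 0 shut (level), grows as the front edge rises, stop at 1.4. No spring or catch: the lid falls shut from any angle if let go. It cannot be raised while the bolt lies over the tab on its left edge.
- lid_hinge (a point): Middle of the lid's hinge axis: at the bin's rear (+x 100 mm), 73 mm above the bench; the axis runs along the bin's y.
- lid_handle (a point): Middle of the lid's pull bar: round, 10 mm diameter, along the bin's y, 250 mm from the hinge axis in the lid's plane, 73 mm above the bench when shut. It stands 41 mm clear of the lid's front edge, 122 mm free between its two side arms; fingers go down past both sides. At lid angle a it is 250 cos(a) mm in front of the hinge, 250 sin(a) mm above it. It can turn between the fingers.
- crank (a joint): Crank angle, rad, 0 to 14 (stop), growing counter-clockwise seen from above; at 0 the arm points to the bin's -x. Starts between 0 and 1.2. Draws the bolt 1.95 mm per rad: clear of the lid's tab above about 11.3, counts as drawn above 11.9 (two full turns from any start do). Light friction, about 0.05 N m; it stays where it is left.
- crank_axis (a point): Point on the crank's vertical axis, at the height of the knob's middle (135 mm above the bench).
- crank_knob (a point): Middle of the crank's upright round knob, 22 mm diameter and 42 mm tall, from 110 to 152 mm above the bench, 45 mm from the crank's axis; its black sleeve spins freely on its pin. The crank arm under it has its top at 108 mm above the bench; everything else of bin and housing is lower than that.
- rod_eye_a: chrome rod-end eye lying flat: ring 32 mm across and 12 mm thick (origin: centre of its underside), 11 mm shank reaching 50 mm along its -x; on the bench in front of the gear housing. Leave alone.
- rod_eye_b: chrome rod-end eye lying flat: ring 32 mm across and 12 mm thick (origin: centre of its underside), 11 mm shank reaching 50 mm along its -x; inside the bin. Leave alone.
- rod_eye_c: chrome rod-end eye lying flat: ring 32 mm across and 12 mm thick (origin: centre of its underside), 11 mm shank reaching 50 mm along its -x; inside the bin. Leave alone.
- muffler: Brass exhaust muffler standing upright, 26 mm diameter, 44 mm tall, origin under its foot; on the bench to the right of the bin. Leave alone.
- sleeve: White nylon bearing sleeve standing on end, 40 mm outside diameter, 28 mm tall, origin at the centre of its underside; on the bench in front of the bin. Leave alone.
- tie_rod: Short black steel tie rod with two square nuts, 150 mm long (its x), 18 mm high, lying on the bench in front of the bin; origin under its middle. Leave alone.
- wrench: Steel wrench lying flat on the bench on the left, along its x. Leave alone.

How it is judged:
By the outcome, as a careful person would: the job done as asked, in the order asked, and still so for the second after the job is handed in, while the arm keeps its last pose, push and grip.
It also fails if it takes over 64 s, if anything falls off the work surface, if the arm or the gripper's body presses on something with over 40 N, if the wrist force passes 120 N, or if a joint passes its speed limit or range.

## Working session

There is one attempt and no reset: what is moved stays moved. The work goes in short steps, Python scripts to look and compute and a tool call to move; the robot and the scene stay as the last step left them, time stands still between calls to the robot, and variables do not carry over. Pictures are saved under pics/ and viewed, about 8 in all and at most 12, crops included, and the job is handed in when it is done.

Besides the shell and the picture viewer there is one more tool, called after "Emit:" in YAML: its name, and indented under it one key for each argument. apply_moves: Moves the arm, as the interface text tells. Its arguments: {"type":"object","properties":{"deltas":{"type":"array","items":{"type":"object","properties":{"translation":{"type":"array","items":{"type":"number"}},"turn":{"type":"array","items":{"type":"number"}},"hand":{"type":"number"}}}},"newtons":{"type":"number"}},"required":["deltas"]}

```bash
mkdir -p pics; ls; python3 - <<'E'
from bench import readout,camera,calibration
import cv2,numpy as np
s=readout.read_state(); print({k:np.round(v,3).tolist() for k,v in s.items()})
for n in("top","side"):
    c=calibration(n); print(n,c["fx"],c["cx"],c["cy"],np.round(c["extrinsics"],3).tolist())
    cv2.imwrite(f"pics/{n}0.png",camera(n)[:,:,::-1])
E
```

```text
pics
{'time': 0.0, 'joint_positions': [-1.357, 0.333, -0.065, 1.461, 0.022, 1.35, -0.089], 'joint_vel': [0.001, -0.002, 0.0, 0.002, -0.001, -0.002, 0.0], 'joint_torque': [-0.0, -62.327, 0.024, -38.988, -0.061, 0.04, 0.0], 'ee_pos': [0.147, 0.607, 0.236], 'eef_rot': [0.118, 0.993, -0.001, -0.0], 'ft_force': [-0.534, -0.557, 0.591], 'torque': [-0.025, -0.029, 0.012], 'width': 0.087}
top 478.0808826523934 322.3830091498714 224.070317351783 [[0.022, -1.0, 0.003, 0.005], [-0.986, -0.022, -0.167, 0.509], [0.167, 0.001, -0.986, 1.089], [0.0, 0.0, 0.0, 1.0]]
side 552.3522688381024 318.70676090046027 240.1172650445354 [[0.998, -0.06, -0.016, -0.51], [-0.05, -0.627, -0.777, 0.127], [0.036, 0.776, -0.629, 1.115], [0.0, 0.0, 0.0, 1.0]]
```

View pics/top0.png

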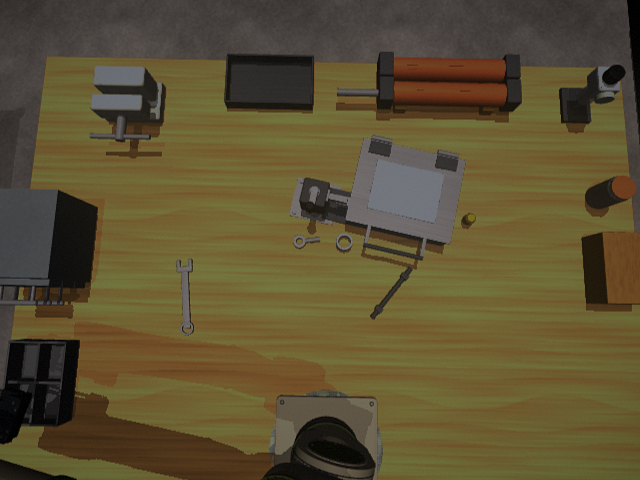

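View pics/side0.png

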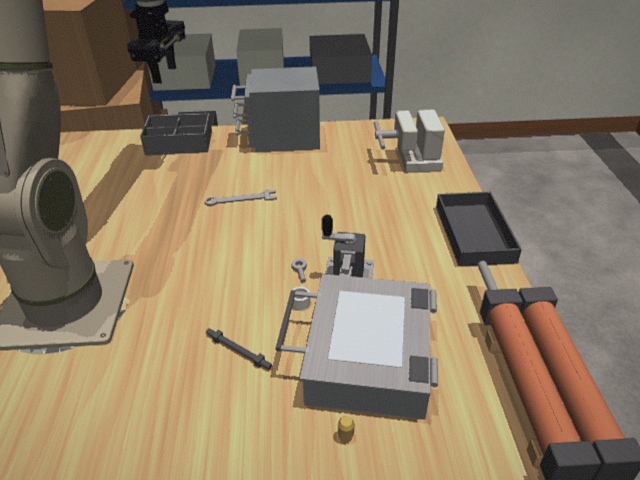

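The top view shows the bin near (405,190), the housing and crank near (315,195), and the pull bar from about (365,246) to (421,257). In the side view the knob is at (327,226) and the bar at about (287,325). I'll enlarge both to pick points.

```bash
python3 - <<'E'
import cv2,numpy as np
a=cv2.imread("pics/top0.png")[130:270,280:480]; b=cv2.imread("pics/side0.png")[200:420,260:450]
a=cv2.convertScaleAbs(cv2.resize(a,None,fx=4,fy=4,interpolation=cv2.INTER_CUBIC),alpha=1.8); b=cv2.resize(b,None,fx=2.6,fy=2.6,interpolation=cv2.INTER_CUBIC)
cv2.imwrite("pics/a.png",a);cv2.imwrite("pics/b.png",b)
E
```

```text
(no output)
```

View pics/a.png

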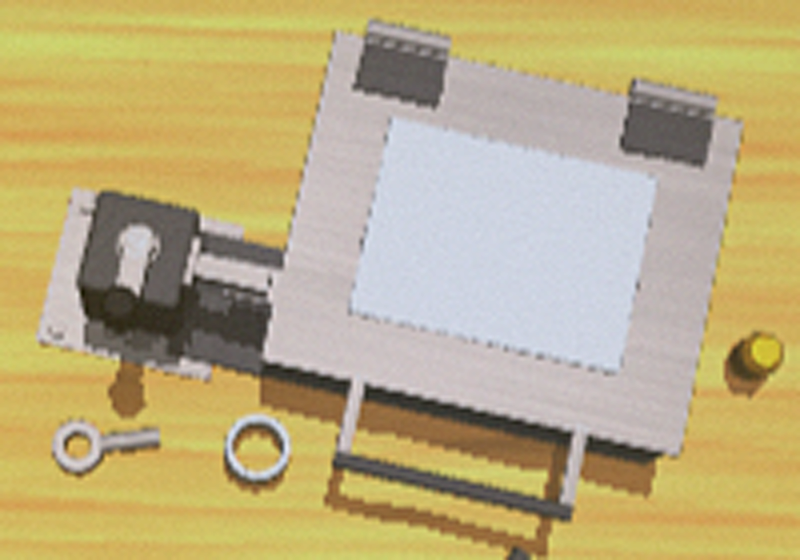

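View pics/b.png

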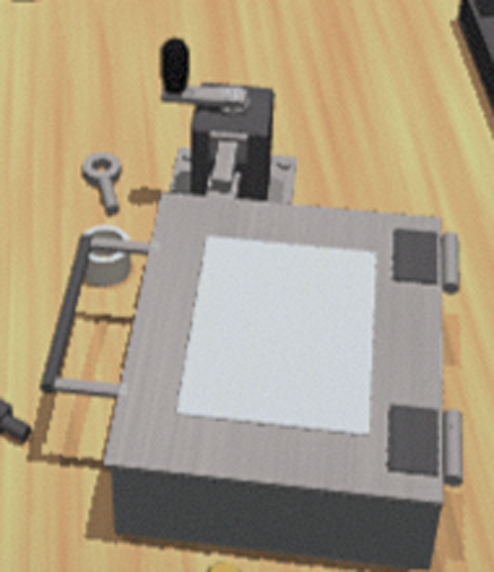

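Crop a gives the lid corners at (335,32), (742,120), (680,452) and (265,362), the bar from (340,460) to (572,513), the crank boss at (138,240) and the knob top at (119,302). In crop b the knob middle is at (174,65), the boss at (238,98) and the bar from (86,242) to (48,385).

```bash
cat > h.py <<'E'
import numpy as np
from bench import calibration
def ray(n,p,c=None):
    c=c or calibration(n); E=np.array(c["extrinsics"]); R,t=E[:3,:3],E[:3,3]
    d=R.T@np.array([(p[0]-c["cx"])/c["fx"],(p[1]-c["cy"])/c["fy"],1]); return -R.T@t,d
def plane(n,p,z):
    o,d=ray(n,p); return o+d*(z-o[2])/d[2]
def tri(p,q,n1="top",n2="side"):
    o1,d1=ray(n1,p);o2,d2=ray(n2,q)
    k=np.linalg.lstsq(np.c_[d1,-d2],o2-o1,rcond=None)[0]
    a,b=o1+k[0]*d1,o2+k[1]*d2; return (a+b)/2,np.linalg.norm(a-b)
A=lambda x,y:((x+.5)/4-.5+280,(y+.5)/4-.5+130)
B=lambda x,y:((x+.5)/2.6-.5+260,(y+.5)/2.6-.5+200)
E
python3 - <<'E'
from h import *
np.set_printoptions(precision=4,suppress=True)
C=[plane("top",A(*p),.075) for p in((335,32),(742,120),(680,452),(265,362))]; print("lid",*C)
for i in range(4): print(np.linalg.norm(C[i]-C[(i+1)%4]))
bt=[plane("top",A(*p),.073) for p in((340,460),(572,513))]; bs=[plane("side",B(*p),.073) for p in((86,242),(48,385))]
print("bar",bt,bs, tri(A(340,460),B(86,242)),tri(A(572,513),B(48,385)))
e=(bt[0]+bs[0]-bt[1]-bs[1])/2; x=-np.array([-e[1],e[0]]); print("yaw top,bar,",np.arctan2(*(-(bt[0]-bt[1])[:2]*[1,-1]))  ,np.arctan2(-e[0],e[1]))
d=C[0]-C[1]; print("yaw lid",np.arctan2(-d[0],d[1])); d=C[3]-C[2]; print(np.arctan2(-d[0],d[1])); d=C[0]-C[3]; print(np.arctan2(d[1],d[0]));d=C[1]-C[2]; print(np.arctan2(d[1],d[0]))
print("knob",tri(A(121,300),B(174,65)),plane("side",B(174,65),.131),plane("top",A(119,302),.152))
print("boss",tri(A(138,240),B(238,98)),plane("top",A(138,240),.11))
yaw=np.arctan2(-e[0],e[1]); c,s=np.cos(yaw),np.sin(yaw); R=np.array([[c,-s],[s,c]])
m=sum(bt+bs)[:2]/4; o=m+R@[.15,0]; print("from bar: yaw",yaw,"mid",m,"origin",o,"axis",o+R@[-.06,.205])
m=sum(C)[:2]/4; print("lid centre",m)
E
```

```text
lid [ 0.7136 -0.0761  0.075 ] [ 0.665  -0.3159  0.075 ] [ 0.4672 -0.275   0.075 ] [ 0.5141 -0.0373  0.075 ]
0.2447742206175678
0.20197366034639402
0.24230456382849327
0.20329886142857262
bar [array([ 0.4585, -0.0811,  0.073 ]), array([ 0.4311, -0.2133,  0.073 ])] [array([ 0.459 , -0.0798,  0.073 ]), array([ 0.4316, -0.2088,  0.073 ])] (array([ 0.4587, -0.0809,  0.0741]), np.float64(0.0006864305801235611)) (array([ 0.4313, -0.2124,  0.0771]), np.float64(0.0012025675406224308))
yaw top,bar, -0.20438451856694456 -0.20687115579653895
yaw lid -0.20005131140463273
-0.19460516368669842
-0.19170791946659538
-0.20389869295964672
knob (array([0.5337, 0.0445, 0.1334]), np.float64(0.005169551562772868)) [0.5313 0.0468 0.131 ] [0.5313 0.0453 0.152 ]
boss (array([0.5786, 0.037 , 0.1033]), np.float64(0.002058444521826228)) [0.5759 0.0368 0.11  ]
from bar: yaw -0.20687115579653895 mid [ 0.4451 -0.1457] origin [ 0.5919 -0.1765] axis [0.5753 0.0364]
lid centre [ 0.59   -0.1761]
```

The sizes check out: the lid measures 0.244 × 0.202, the bar is at z 0.074, the knob at z 0.133, and the axis agrees between the boss and the bin frame. So yaw is about -0.20 and the crank axis is (0.576, 0.036). The knob is at (0.532, 0.0455), a crank angle of about 0. I'll travel to the knob and turn the jaws to the bin's x on the way.

Emit:
apply_moves:
  deltas:
    - {"translation": [0.027,-0.04,0],"turn": [0,0,-0.11],"hand": 0.087}
    - {"translation": [0.027,-0.04,0],"turn": [0,0,-0.11],"hand": 0.087}
    - {"translation": [0.027,-0.04,0],"turn": [0,0,-0.11],"hand": 0.087}
    - {"translation": [0.027,-0.04,0],"turn": [0,0,-0.11],"hand": 0.087}
    - {"translation": [0.027,-0.04,0],"turn": [0,0,-0.11],"hand": 0.087}

```text
time: 0.6
ee_pos: [0.2782, 0.4035, 0.2317]
eef_rot: [0.387, 0.922, -0.002, -0.002]
ft_force: [1.2, 0.3, 0.8]
width: 0.0872
```

Emit:
apply_moves:
  deltas:
    - {"translation": [0.027,-0.04,0],"turn": [0,0,-0.11],"hand": 0.087}
    - {"translation": [0.027,-0.04,0],"turn": [0,0,-0.11],"hand": 0.087}
    - {"translation": [0.027,-0.04,0],"turn": [0,0,-0.11],"hand": 0.087}
    - {"translation": [0.027,-0.04,0],"turn": [0,0,-0.11],"hand": 0.087}
    - {"translation": [0.027,-0.04,0],"turn": [0,0,-0.11],"hand": 0.087}

```text
time: 1.1
ee_pos: [0.4155, 0.1946, 0.231]
eef_rot: [0.632, 0.775, -0.001, -0.004]
ft_force: [0.4, 0.4, 0.2]
width: 0.0871
```

Emit:
apply_moves:
  deltas:
    - {"translation": [0.029,-0.037,0],"turn": [0,0,-0.1],"hand": 0.087}
    - {"translation": [0.029,-0.037,0],"turn": [0,0,-0.1],"hand": 0.087}
    - {"translation": [0.029,-0.037,0],"turn": [0,0,-0.1],"hand": 0.087}
    - {"translation": [0.029,-0.037,0],"turn": [0,0,-0.1],"hand": 0.087}
    - {"translation": [0,0,0],"turn": [0,0,0],"hand": 0.087}

```text
time: 1.6
ee_pos: [0.5362, 0.0325, 0.231]
eef_rot: [0.782, 0.623, -0.001, -0.003]
ft_force: [0.0, -0.4, -0.5]
width: 0.0877
```

```bash
python3 - <<'E'
from h import *
from bench import readout,camera
import cv2
s=readout.read_state(); c=calibration("wrist"); im=camera("wrist")
print(np.round(s["ee_pos"],4),np.round(s["eef_rot"],3),np.round(s["joint_positions"],2))
import json; json.dump({k:np.array(v).tolist() for k,v in c.items()},open("w0.json","w"))
E_=np.array(c["extrinsics"])
for p in([.532,.0455,.152],[.576,.036,.108],[.445,-.1457,.073]):
    q=E_[:3,:3]@p+E_[:3,3]; print(p,c["fx"]*q[0]/q[2]+c["cx"],c["fy"]*q[1]/q[2]+c["cy"])
cv2.imwrite("pics/w0.png",im[:,:,::-1])
E
```

```text
[0.5362 0.0325 0.231 ] [ 0.782  0.623 -0.001 -0.003] [-0.67  0.15  0.59  1.73 -0.09  1.3  -0.29]
[0.532, 0.0455, 0.152] 305.76471411807034 241.02269591007487
[0.576, 0.036, 0.108] 366.224219483201 223.75617474151633
[0.445, -0.1457, 0.073] 268.4042987196094 411.1026744648384
```

View pics/w0.png

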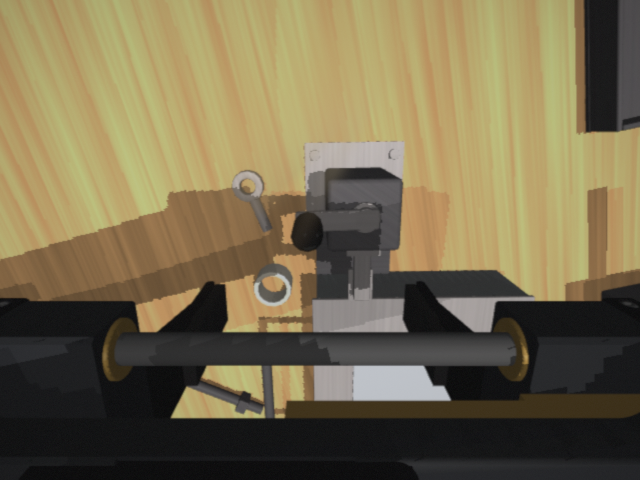

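The wrist view puts the knob's dark top at (307,231) and the boss at (369,208). Both are about 10–15 px above my predictions, so I'll cast those rays and compare.

```bash
python3 - <<'E'
from h import *
import json,cv2
c=json.load(open("w0.json"))
np.set_printoptions(precision=4,suppress=True)
print(c["fx"],c["cx"],c["cy"]);print(np.array(c["extrinsics"]))
def P(p,z):
    o,d=ray("",p,c); return o+d*(z-o[2])/d[2]
g=cv2.cvtColor(cv2.imread("pics/w0.png"),cv2.COLOR_BGR2GRAY)
m=(g[200:260,285:330]<22).astype('uint8'); n,l,st,ce=cv2.connectedComponentsWithStats(m); i=1+st[1:,4].argmax(); print(st[i],ce[i]+[285,200])
print("knob",P(ce[i]+[285,200],.14),P((307,231),.152),"boss",P((369,208),.11))
print("base corners",P((305,142),.0),P((404,142),.0), "housing top",[P(q,.095) for q in((327,180),(401,180),(401,249),(327,249))])
t=cv2.cvtColor(cv2.imread("pics/top0.png"),cv2.COLOR_BGR2GRAY)
print("sleeve wrist",P((272,285),.02), "top",plane("top",A(257,450),.028))
print("ring wrist",P((248,185),.012), "top",plane("top",A(78,446),.012))
print("top cam housing",[plane("top",A(*q),.095) for q in((105,192),(200,210),(186,303),(82,290))])
E
```

```text
363.87851609507914 314.88756056179193 241.30797850289585
[[ 0.9747 -0.2236 -0.0053 -0.5135]
 [-0.2124 -0.9331  0.2902  0.1112]
 [-0.0698 -0.2817 -0.957   0.4323]
 [ 0.      0.      0.      1.    ]]
[26 24 12 23 90] [318.2    236.8333]
knob [0.5398 0.0431 0.14  ] [0.5343 0.0519 0.152 ] boss [0.5801 0.0481 0.11  ]
base corners [0.5403 0.1031 0.    ] [0.6371 0.0809 0.    ] housing top [array([0.5538, 0.0735, 0.095 ]), array([0.6097, 0.0608, 0.095 ]), array([0.6009, 0.0051, 0.095 ]), array([0.5418, 0.0186, 0.095 ])]
sleeve wrist [ 0.4725 -0.0323  0.02  ] top [ 0.4691 -0.0356  0.028 ]
ring wrist [0.4751 0.0755 0.012 ] top [0.4712 0.0718 0.012 ]
top cam housing [array([0.6074, 0.0567, 0.095 ]), array([0.598 , 0.0021, 0.095 ]), array([0.5435, 0.009 , 0.095 ]), array([0.5497, 0.0682, 0.095 ])]
```

The top and wrist cameras differ by a steady 3–4 mm, so I'll use the mean: axis at about (0.577, 0.038) and knob at about (0.533, 0.048). The contact force after closing will refine it. Descending and gripping.

Emit:
apply_moves:
  deltas:
    - {"translation": [-0.003,0.015,0],"turn": [0,0,0.02],"hand": 0.087}
    - {"translation": [0,0,-0.035],"turn": [0,0,0],"hand": 0.087}
    - {"translation": [0,0,-0.035],"turn": [0,0,0],"hand": 0.087}
    - {"translation": [0,0,-0.03],"turn": [0,0,0],"hand": 0.087}
    - {"translation": [0,0,0],"turn": [0,0,0],"hand": 0.087}
  newtons: 15

```text
time: 2.15
ee_pos: [0.5284, 0.0622, 0.1279]
eef_rot: [0.768, 0.64, 0.001, -0.005]
ft_force: [-1.2, 1.1, -0.4]
width: 0.0867
```

Emit:
apply_moves:
  deltas:
    - {"translation": [0,0,0],"turn": [0,0,0],"hand": 0.0}
    - {"translation": [0,0,0],"turn": [0,0,0],"hand": 0.0}
    - {"translation": [0,0,0],"turn": [0,0,0],"hand": 0.0}
    - {"translation": [0,0,0],"turn": [0,0,0],"hand": 0.0}
    - {"translation": [0,0,0],"turn": [0,0,0],"hand": 0.0}

```text
time: 2.65
ee_pos: [0.5297, 0.0669, 0.1334]
eef_rot: [0.766, 0.643, 0.004, -0.005]
ft_force: [0.1, -0.3, 0.3]
width: 0.0547
```

The TCP is 19 mm off in y: residual motion carries past a row, so I need gentle rows and settling. The fingers are still open, so I'll hold the width and correct.

Emit:
apply_moves:
  deltas:
    - {"translation": [0,0,0],"turn": [0,0,0],"hand": 0.06}
    - {"translation": [0,0,0],"turn": [0,0,0],"hand": 0.06}

```text
time: 2.85
ee_pos: [0.5302, 0.0668, 0.1342]
eef_rot: [0.766, 0.643, 0.004, -0.005]
ft_force: [-0.4, -0.5, -0.1]
width: 0.0587
```

```bash
python3 - <<'E'
from bench import readout,camera
import numpy as np,cv2
for i in range(3):
    s=readout.read_state(); print(s["time"],np.round(s["ee_pos"],4),s["width"],np.round(s["joint_vel"],3)); im=camera("wrist")
cv2.imwrite("pics/w1.png",im[:,:,::-1])
E
```

```text
2.85 [0.5302 0.0668 0.1342] 0.05866558928319756 [ 0.001 -0.004  0.001 -0.002  0.001  0.002  0.002]
2.9 [0.5302 0.0667 0.1342] 0.059465339872117086 [ 0.001  0.003  0.001  0.003 -0.001  0.001  0.002]
2.95 [0.5301 0.0667 0.134 ] 0.05932518263867506 [-0.001  0.003 -0.001  0.003  0.    -0.    -0.001]
```

Emit:
apply_moves:
  deltas:
    - {"translation": [0.001,-0.006,-0.001],"turn": [0,0,0],"hand": 0.06}
    - {"translation": [0.001,-0.006,-0.001],"turn": [0,0,0],"hand": 0.06}
    - {"translation": [0.001,-0.004,-0.001],"turn": [0,0,0],"hand": 0.06}
    - {"translation": [0,0,0],"turn": [0,0,0],"hand": 0.06}
    - {"translation": [0,0,0],"turn": [0,0,0],"hand": 0.06}

```text
time: 3.5
ee_pos: [0.5331, 0.0484, 0.1303]
eef_rot: [0.766, 0.642, 0.004, -0.005]
ft_force: [-0.8, -0.2, 1.2]
width: 0.0602
```

Emit:
apply_moves:
  deltas:
    - {"translation": [0,0,0],"turn": [0,0,0],"hand": 0.0}
    - {"translation": [0,0,0],"turn": [0,0,0],"hand": 0.0}
    - {"translation": [0,0,0],"turn": [0,0,0],"hand": 0.0}
    - {"translation": [0,0,0],"turn": [0,0,0],"hand": 0.0}
    - {"translation": [0,0,0],"turn": [0,0,0],"hand": 0.0}
  newtons: 15

```text
time: 4.0
ee_pos: [0.5331, 0.0491, 0.1303]
eef_rot: [0.766, 0.643, 0.004, -0.005]
ft_force: [0.0, 0.6, -0.2]
width: 0.0277
```

Emit:
apply_moves:
  deltas:
    - {"translation": [0,0,0],"turn": [0,0,0],"hand": 0.0}
    - {"translation": [0,0,0],"turn": [0,0,0],"hand": 0.0}
    - {"translation": [0,0,0],"turn": [0,0,0],"hand": 0.0}

```text
time: 4.3
ee_pos: [0.5337, 0.049, 0.1304]
eef_rot: [0.766, 0.643, 0.004, -0.005]
ft_force: [0.2, 1.1, 0.4]
width: 0.0211
```

```bash
python3 - <<'E'
from bench import readout,camera
import numpy as np,cv2
im=camera("wrist"); s=readout.read_state(); print(np.round(s["ee_pos"],4),s["width"],np.round(s["ft_force"],2),np.round(s["torque"],2))
cv2.imwrite("pics/w2.png",im[:,:,::-1])
E
```

```text
[0.5337 0.049  0.1304] 0.021592338754471693 [ 1.4   0.21 -0.72] [-0.11 -0.08 -0.03]
```

View pics/w2.png

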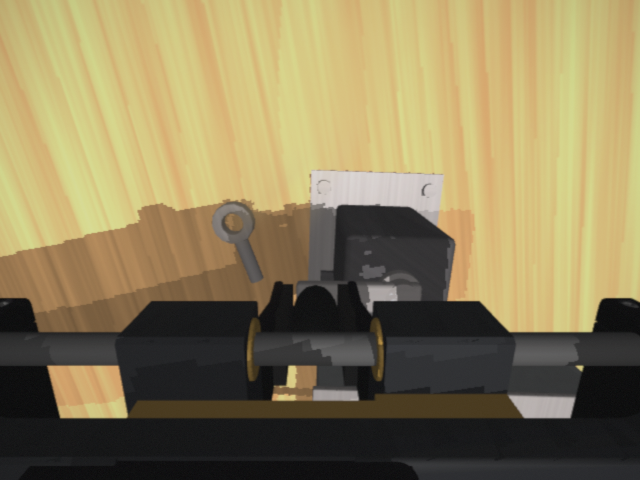

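The knob is gripped: width 21.6 mm, knob between the pads at about (315,310), forces around 1 N. The circle centre is about (0.5775, 0.039). I'll start winding with translation only, since the sleeve spins.

```bash
cat > w.py <<'E'
import sys,numpy as np
from bench import readout
s=readout.read_state(); p=np.array(s["ee_pos"]); c=np.array([.5775,.039]); d=p[:2]-c
th=np.arctan2(d[1],d[0]); print("th",th,"r",np.hypot(*d),"z",p[2],"F",np.round(s["ft_force"],1),"w",round(s["width"],4),"t",s["time"])
st=float(sys.argv[1]); n=int(sys.argv[2]); r=float(sys.argv[3]) if len(sys.argv)>3 else .045; q=p[:2]
for i in range(1,n+1):
    t=c+r*np.array([np.cos(th+st*i),np.sin(th+st*i)]); print(np.round(t-q,4)); q=t
E
python3 w.py .4 4
```

```text
th 2.917415059931955 r 0.04493793368524488 z 0.130409710788561 F [ 1.4  0.2 -0.7] w 0.0216 t 4.35
[-0.0005 -0.0179]
[ 0.0066 -0.0166]
[ 0.0125 -0.0128]
[ 0.0165 -0.0069]
```

Emit:
apply_moves:
  deltas:
    - {"translation": [0,-0.009,0],"turn": [0,0,0],"hand": 0}
    - {"translation": [0.002,-0.018,0],"turn": [0,0,0],"hand": 0}
    - {"translation": [0.0085,-0.015,0],"turn": [0,0,0],"hand": 0}
    - {"translation": [0.008,-0.006,0],"turn": [0,0,0],"hand": 0}
    - {"translation": [0,0,0],"turn": [0,0,0],"hand": 0}
  newtons: 15

```text
time: 4.85
ee_pos: [0.5532, 0.0025, 0.1304]
eef_rot: [0.765, 0.644, 0.007, -0.006]
ft_force: [3.0, 2.8, -1.2]
width: 0.0214
```

```bash
python3 w.py .4 5
```

```text
th -2.1579102334903997 r 0.04378512712940433 z 0.13044401898407268 F [ 3.   2.8 -1.2] w 0.0214 t 4.85
[ 0.0159 -0.0078]
[0.0179 0.0002]
[0.0164 0.0072]
[0.0123 0.013 ]
[0.0063 0.0167]
```

Emit:
apply_moves:
  deltas:
    - {"translation": [0.012,-0.005,0],"turn": [0,0,0],"hand": 0}
    - {"translation": [0.018,0,0],"turn": [0,0,0],"hand": 0}
    - {"translation": [0.016,0.007,0],"turn": [0,0,0],"hand": 0}
    - {"translation": [0.0115,0.0135,0],"turn": [0,0,0],"hand": 0}
    - {"translation": [0.005,0.017,0],"turn": [0,0,0],"hand": 0}

```text
time: 5.35
ee_pos: [0.6178, 0.0215, 0.1311]
eef_rot: [0.768, 0.64, 0.004, -0.0]
ft_force: [16.6, -11.0, -12.3]
width: 0.0214
```

```bash
python3 w.py .4 5
```

```text
th -0.40955622293921207 r 0.0439439475394523 z 0.13112290156372275 F [ 16.6 -11.  -12.3] w 0.0214 t 5.35
[0.0047 0.0171]
[-0.0034  0.0176]
[-0.01    0.0149]
[-0.015   0.0098]
[-0.0176  0.0032]
```

Tracking is good (r 43.9 mm), but there is an outward force of about 20 N, so I'm running about 1 mm inside the true circle. I'll widen slightly and continue.

Emit:
apply_moves:
  deltas:
    - {"translation": [0.005,0.017,0],"turn": [0,0,0],"hand": 0}
    - {"translation": [-0.002,0.018,0],"turn": [0,0,0],"hand": 0}
    - {"translation": [-0.0095,0.0155,0],"turn": [0,0,0],"hand": 0}
    - {"translation": [-0.0145,0.0105,0],"turn": [0,0,0],"hand": 0}
    - {"translation": [-0.0175,0.004,0],"turn": [0,0,0],"hand": 0}

```text
time: 5.85
ee_pos: [0.582, 0.086, 0.1307]
eef_rot: [0.769, 0.639, 0.004, 0.004]
ft_force: [2.3, -3.8, -1.7]
width: 0.0215
```

```bash
python3 w.py .4 5 .0455
```

```text
th 1.4762979244332928 r 0.047174065719686215 z 0.1306576770218235 F [ 2.3 -3.8 -1.7] w 0.0215 t 5.85
[-0.0181 -0.0036]
[-0.0158 -0.0088]
[-0.0112 -0.0142]
[-0.0047 -0.0174]
[ 0.0024 -0.0179]
```

Emit:
apply_moves:
  deltas:
    - {"translation": [-0.018,-0.0025,0],"turn": [0,0,0],"hand": 0}
    - {"translation": [-0.016,-0.0085,0],"turn": [0,0,0],"hand": 0}
    - {"translation": [-0.0115,-0.014,0],"turn": [0,0,0],"hand": 0}
    - {"translation": [-0.005,-0.017,0],"turn": [0,0,0],"hand": 0}
    - {"translation": [0.002,-0.018,0],"turn": [0,0,0],"hand": 0}

```text
time: 6.35
ee_pos: [0.5351, 0.024, 0.1312]
eef_rot: [0.768, 0.641, 0.008, 0.01]
ft_force: [16.4, 8.0, -14.4]
width: 0.0213
```

```bash
python3 w.py .4 5 .045
```

```text
th -2.8023694754231845 r 0.04501158424417739 z 0.13119194887944438 F [ 16.4   8.  -14.4] w 0.0213 t 6.35
[ 0.0092 -0.0153]
[ 0.0144 -0.0106]
[ 0.0174 -0.0041]
[0.0176 0.003 ]
[0.0151 0.0096]
```

One turn is done (crank about 6.8). Force is about +16 N in x on both sides, so the true centre is about 1 mm further in +x. Updating and continuing.

```bash
sed -i 's/\[.5775,.039\]/[.5785,.040]/' w.py; python3 w.py .38 5 .045
```

```text
th -2.789186102076767 r 0.04629137501753979 z 0.13119194887944438 F [ 16.4   8.  -14.4] w 0.0213 t 6.35
[ 0.01   -0.0141]
[ 0.0135 -0.0103]
[ 0.0164 -0.0045]
[0.0169 0.0019]
[0.015 0.008]
```

Emit:
apply_moves:
  deltas:
    - {"translation": [0.01,-0.014,-0.0005],"turn": [0,0,0],"hand": 0}
    - {"translation": [0.0135,-0.0105,-0.0005],"turn": [0,0,0],"hand": 0}
    - {"translation": [0.0165,-0.0045,0],"turn": [0,0,0],"hand": 0}
    - {"translation": [0.017,0.002,0],"turn": [0,0,0],"hand": 0}
    - {"translation": [0.015,0.008,0],"turn": [0,0,0],"hand": 0}

```text
time: 6.85
ee_pos: [0.6052, 0.0035, 0.1309]
eef_rot: [0.768, 0.64, 0.008, 0.006]
ft_force: [-6.1, 4.3, 3.8]
width: 0.0211
```

```bash
python3 w.py .38 5 .045
```

```text
th -0.9393264991566197 r 0.04526259091742744 z 0.13089823957014868 F [-6.1  4.3  3.8] w 0.0211 t 6.85
[0.0114 0.0127]
[0.0061 0.0159]
[-0.0002  0.017 ]
[-0.0065  0.0157]
[-0.0118  0.0122]
```

Emit:
apply_moves:
  deltas:
    - {"translation": [0.0115,0.0125,0],"turn": [0,0,0],"hand": 0}
    - {"translation": [0.006,0.016,0],"turn": [0,0,0],"hand": 0}
    - {"translation": [0,0.017,0],"turn": [0,0,0],"hand": 0}
    - {"translation": [-0.0065,0.0155,0],"turn": [0,0,0],"hand": 0}
    - {"translation": [-0.012,0.012,0],"turn": [0,0,0],"hand": 0}

```text
time: 7.35
ee_pos: [0.6038, 0.0762, 0.131]
eef_rot: [0.77, 0.638, 0.005, 0.006]
ft_force: [-2.1, -6.0, 1.1]
width: 0.0218
```

```bash
python3 w.py .38 5 .045
```

```text
th 0.9607214834971838 r 0.0442051126916551 z 0.13098483915949286 F [-2.1 -6.   1.1] w 0.0218 t 7.35
[-0.0151  0.0076]
[-0.017   0.0007]
[-0.016  -0.0057]
[-0.0128 -0.0112]
[-0.0077 -0.0151]
```

Emit:
apply_moves:
  deltas:
    - {"translation": [-0.015,0.0075,0],"turn": [0,0,0],"hand": 0}
    - {"translation": [-0.017,0.0005,0],"turn": [0,0,0],"hand": 0}
    - {"translation": [-0.016,-0.0055,0],"turn": [0,0,0],"hand": 0}
    - {"translation": [-0.013,-0.011,0],"turn": [0,0,0],"hand": 0}
    - {"translation": [-0.006,-0.012,0],"turn": [0,0,0],"hand": 0}

```text
time: 7.85
ee_pos: [0.5352, 0.055, 0.1311]
eef_rot: [0.769, 0.64, 0.005, 0.011]
ft_force: [9.6, -1.5, -5.9]
width: 0.0212
```

Emit:
apply_moves:
  deltas:
    - {"translation": [0,0,0],"turn": [0,0,0],"hand": 0}
    - {"translation": [0,0,0],"turn": [0,0,0],"hand": 0}

```text
time: 8.05
ee_pos: [0.5346, 0.0531, 0.131]
eef_rot: [0.769, 0.639, 0.006, 0.012]
ft_force: [4.7, 0.2, -4.4]
width: 0.0213
```

```bash
python3 w.py .3 2 .045
```

```text
th 2.8517869663312645 r 0.04577319358840552 z 0.13103789440853544 F [ 4.7  0.2 -4.4] w 0.0213 t 8.05
[-0.0011 -0.0135]
[ 0.0021 -0.0133]
```

Total swept is 12.5 rad. I'll add about 0.3 rad so it is a clear two full turns, staying well under the stop at 14, then settle and release.

Emit:
apply_moves:
  deltas:
    - {"translation": [-0.0005,-0.006,0],"turn": [0,0,0],"hand": 0}
    - {"translation": [0,-0.006,0],"turn": [0,0,0],"hand": 0}
    - {"translation": [0,0,0],"turn": [0,0,0],"hand": 0}
    - {"translation": [0,0,0],"turn": [0,0,0],"hand": 0}

```text
time: 8.45
ee_pos: [0.5326, 0.0415, 0.1309]
eef_rot: [0.769, 0.639, 0.006, 0.011]
ft_force: [0.2, 0.1, -1.2]
width: 0.0213
```

Emit:
apply_moves:
  deltas:
    - {"translation": [0,0,0],"turn": [0,0,0],"hand": 0.06}
    - {"translation": [0,0,0],"turn": [0,0,0],"hand": 0.06}
    - {"translation": [0,0,0],"turn": [0,0,0],"hand": 0.06}
    - {"translation": [0,0,0],"turn": [0,0,0],"hand": 0.06}
    - {"translation": [0,0,0],"turn": [0,0,0],"hand": 0.06}

```text
time: 8.95
ee_pos: [0.5333, 0.0415, 0.1312]
eef_rot: [0.769, 0.639, 0.006, 0.011]
ft_force: [0.4, -1.3, -0.4]
width: 0.0531
```

Emit:
apply_moves:
  deltas:
    - {"translation": [0,0,0.02],"turn": [0,0,0],"hand": 0.06}
    - {"translation": [0,0,0.03],"turn": [0,0,0],"hand": 0.06}
    - {"translation": [0,0,0.03],"turn": [0,0,0],"hand": 0.06}
    - {"translation": [0,0,0],"turn": [0,0,0],"hand": 0.06}
    - {"translation": [0,0,0],"turn": [0,0,0],"hand": 0.06}

```text
time: 9.45
ee_pos: [0.5324, 0.0413, 0.2132]
eef_rot: [0.769, 0.639, 0.005, 0.011]
ft_force: [0.0, -1.1, 0.4]
width: 0.0601
```

```bash
python3 - <<'E'
from h import *
from bench import readout,camera
import cv2
s=readout.read_state(); a=camera("top"); b=camera("side")
print(np.round(s["ee_pos"],4),np.round(s["eef_rot"],3),s["width"],s["time"],np.round(s["joint_positions"],2))
a=a[130:270,280:480,::-1]; b=b[200:420,250:450,::-1]
a=cv2.convertScaleAbs(cv2.resize(a,(400,280),interpolation=cv2.INTER_CUBIC),alpha=1.8); b=cv2.resize(b,(400,440),interpolation=cv2.INTER_CUBIC)
o=np.zeros((440,800,3),np.uint8); o[:280,:400]=a;o[:,400:]=b
cv2.imwrite("pics/ab1.png",o)
E
```

```text
[0.5324 0.0413 0.2132] [0.769 0.639 0.005 0.011] 0.06013956012591489 9.45 [-0.74  0.13  0.63  1.78 -0.07  1.23 -0.28]
```

View pics/ab1.png

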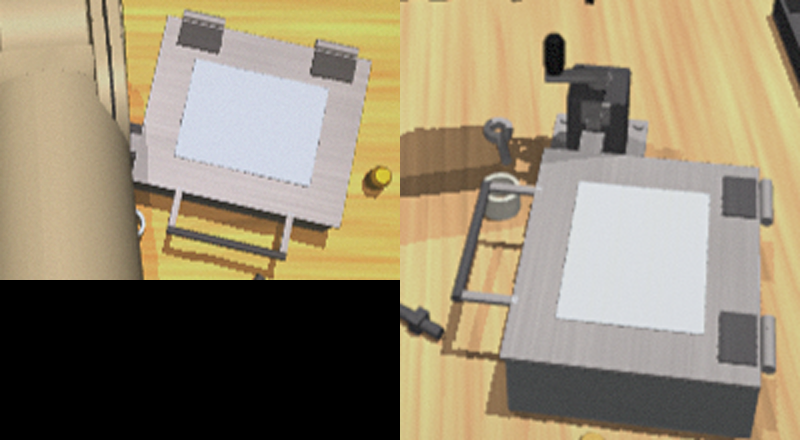

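The side view shows the bolt drawn back from the lid edge, the crank knob near its starting position (two turns) and the lid shut. Contact with the crank showed the top camera biased by about (+3, +3.5) mm, so the bar middle is about (0.448, -0.142). Moving above it.

Emit:
apply_moves:
  deltas:
    - {"translation": [-0.015,-0.03,0],"turn": [0.01,0.022,-0.015],"hand": 0.04}
    - {"translation": [-0.018,-0.04,0],"turn": [0,0,0],"hand": 0.04}
    - {"translation": [-0.018,-0.04,0],"turn": [0,0,0],"hand": 0.04}
    - {"translation": [-0.018,-0.04,0],"turn": [0,0,0],"hand": 0.04}
    - {"translation": [-0.007,-0.015,0],"turn": [0,0,0],"hand": 0.04}

```text
time: 10.05
ee_pos: [0.4514, -0.1255, 0.2077]
eef_rot: [0.772, 0.636, -0.004, -0.001]
ft_force: [0.5, -0.2, -0.5]
width: 0.0408
```

Emit:
apply_moves:
  deltas:
    - {"translation": [0,0,0],"turn": [0,0,0],"hand": 0.04}
    - {"translation": [0,0,0],"turn": [0,0,0],"hand": 0.04}

```text
time: 10.25
ee_pos: [0.4503, -0.1266, 0.2067]
eef_rot: [0.773, 0.635, -0.004, -0.002]
ft_force: [0.3, 0.4, -0.2]
width: 0.0401
```

Emit:
apply_moves:
  deltas:
    - {"translation": [-0.001,-0.008,-0.02],"turn": [0,0,0],"hand": 0.04}
    - {"translation": [-0.001,-0.006,-0.03],"turn": [0,0,0],"hand": 0.04}
    - {"translation": [0,0,-0.02],"turn": [0,0,0],"hand": 0.04}
    - {"translation": [0,0,0],"turn": [0,0,0],"hand": 0.04}
    - {"translation": [0,0,0],"turn": [0,0,0],"hand": 0.04}

```text
time: 10.75
ee_pos: [0.4517, -0.1338, 0.134]
eef_rot: [0.769, 0.639, -0.005, -0.002]
ft_force: [-0.4, 0.0, -0.2]
width: 0.0399
```

```bash
python3 - <<'E'
from h import *
from bench import readout,camera
import cv2
s=readout.read_state(); c=calibration("wrist"); im=camera("wrist")
print(np.round(s["ee_pos"],4),np.round(s["eef_rot"],3),s["width"])
E_=np.array(c["extrinsics"]); p=np.array(s["ee_pos"]); x,y,z,w=s["eef_rot"]
from scipy.spatial.transform import Rotation as R
def pj(P): q=E_[:3,:3]@P+E_[:3,3]; return np.round([c["fx"]*q[0]/q[2]+c["cx"],c["fy"]*q[1]/q[2]+c["cy"]])
print("below TCP at .073:",pj(np.array([p[0],p[1],.073])),"bar ends est",pj([.448+.0122,-.142+.06,.073]),pj([.448-.0122,-.142-.06,.073]))
cv2.imwrite("pics/w3.png",im[:,:,::-1])
E
```

```text
[ 0.4517 -0.1338  0.134 ] [ 0.769  0.639 -0.005 -0.002] 0.03994021680578395
below TCP at .073: [317. 267.] bar ends est [315. 181.] [312. 365.]
```

View pics/w3.png

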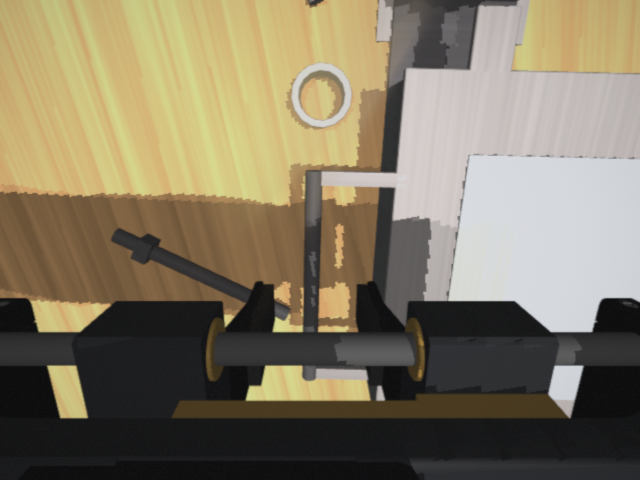

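The wrist view shows the bar centred between the fingers (u≈313, ends at v 172 and 378, so its middle is at v≈272, against TCP at (317,267)). Shifting 3 mm and descending, then gripping.

Emit:
apply_moves:
  deltas:
    - {"translation": [-0.002,-0.003,-0.01],"turn": [0,0,0],"hand": 0.036}
    - {"translation": [0,0,-0.02],"turn": [0,0,0],"hand": 0.036}
    - {"translation": [0,0,-0.02],"turn": [0,0,0],"hand": 0.036}
    - {"translation": [0,0,-0.008],"turn": [0,0,0],"hand": 0.036}
    - {"translation": [0,0,0],"turn": [0,0,0],"hand": 0.036}

```text
time: 11.3
ee_pos: [0.4526, -0.1357, 0.0766]
eef_rot: [0.768, 0.64, -0.002, 0.0]
ft_force: [1.1, -0.1, -0.3]
width: 0.0362
```

Emit:
apply_moves:
  deltas:
    - {"translation": [0,0,0],"turn": [0,0,0],"hand": 0.036}

```text
time: 11.4
ee_pos: [0.4529, -0.1359, 0.0771]
eef_rot: [0.768, 0.64, -0.002, 0.0]
ft_force: [0.2, 0.7, 0.5]
width: 0.0358
```

Emit:
apply_moves:
  deltas:
    - {"translation": [-0.002,0,-0.004],"turn": [0,0,0],"hand": 0.036}
    - {"translation": [-0.001,0,-0.003],"turn": [0,0,0],"hand": 0.03}
    - {"translation": [0,0,0],"turn": [0,0,0],"hand": 0.0}
    - {"translation": [0,0,0],"turn": [0,0,0],"hand": 0.0}
    - {"translation": [0,0,0],"turn": [0,0,0],"hand": 0.0}
  newtons: 40

```text
time: 11.9
ee_pos: [0.4509, -0.1359, 0.0716]
eef_rot: [0.768, 0.64, -0.0, 0.001]
ft_force: [-11.0, 1.6, 2.1]
width: 0.0134
```

Emit:
apply_moves:
  deltas:
    - {"translation": [0,0,0],"turn": [0,0,0],"hand": 0.0}
    - {"translation": [0,0,0],"turn": [0,0,0],"hand": 0.0}
    - {"translation": [0,0,0],"turn": [0,0,0],"hand": 0.0}
    - {"translation": [0,0,0],"turn": [0,0,0],"hand": 0.0}

```text
time: 12.3
ee_pos: [0.4487, -0.1355, 0.0714]
eef_rot: [0.769, 0.64, -0.002, -0.001]
ft_force: [-0.2, -0.2, -0.5]
width: 0.0086
```

The bar is gripped and the force has settled near 0. I'll lift along the arc about the hinge (forward direction (0.98,-0.20)), slowly at first.

Emit:
apply_moves:
  deltas:
    - {"translation": [0,0,0.008],"turn": [0,0,0],"hand": 0}
    - {"translation": [0.001,0,0.012],"turn": [0,0,0],"hand": 0}
    - {"translation": [0.0015,0,0.012],"turn": [0,0,0],"hand": 0}
    - {"translation": [0.002,-0.0005,0.01],"turn": [0,0,0],"hand": 0}
    - {"translation": [0,0,0],"turn": [0,0,0],"hand": 0}

```text
time: 12.8
ee_pos: [0.4527, -0.1364, 0.1171]
eef_rot: [0.769, 0.639, -0.002, -0.002]
ft_force: [0.8, -1.2, -3.4]
width: 0.0085
```

```bash
cat > l.py <<'E'
import numpy as np
from bench import readout
s=readout.read_state(); p=np.array(s["ee_pos"])-[.4487,-.1355,.0714]; u=np.array([.98,-.199])
f=p[:2]@u; a=np.arctan2(p[2],.25-f); print("a deg",np.degrees(a),"asin",np.degrees(np.arcsin(p[2]/.25)),"r err mm",1000*(np.hypot(p[2],.25-f)-.25),"lat",p[:2]@[.199,.98],"F",np.round(s["ft_force"],1),"rot",np.round(s["eef_rot"],3),"w",round(s["width"],4),"t",s["time"])
q=p
for i in range(1,6):
    b=min(a+np.radians(5)*i,np.pi/4); t=np.r_[u*.25*(1-np.cos(b)),.25*np.sin(b)]; print(np.round(t-q,4),round(np.degrees(b),1)); q=t
E
python3 l.py
```

```text
a deg 10.531115901959556 asin 10.534790201448022 r err mm 0.08623985298278347 lat -9.942055438318516e-05 F [ 0.8 -1.2 -3.4] rot [ 0.769  0.639 -0.002 -0.002] w 0.0085 t 12.8
[ 0.0049 -0.0009  0.0212] 15.5
[ 0.0066 -0.0013  0.0207] 20.5
[ 0.0084 -0.0017  0.0201] 25.5
[ 0.01   -0.002   0.0193] 30.5
[ 0.0117 -0.0024  0.0183] 35.5
```

The lid is rising (10.5°, 3.4 N load, radius exact). Continuing.

Emit:
apply_moves:
  deltas:
    - {"translation": [0.004,-0.001,0.015],"turn": [0,0,0],"hand": 0}
    - {"translation": [0.0055,-0.001,0.018],"turn": [0,0,0],"hand": 0}
    - {"translation": [0.007,-0.0015,0.018],"turn": [0,0,0],"hand": 0}
    - {"translation": [0.0085,-0.0015,0.017],"turn": [0,0,0],"hand": 0}
    - {"translation": [0.006,-0.001,0.01],"turn": [0,0,0],"hand": 0}

```text
time: 13.3
ee_pos: [0.4801, -0.1422, 0.1959]
eef_rot: [0.769, 0.639, -0.005, -0.005]
ft_force: [-2.3, -0.3, -2.8]
width: 0.0087
```

```bash
python3 l.py
```

```text
a deg 29.7464959999767 asin 29.8723962519041 r err mm 0.960683871786161 lat -0.0003242343002695507 F [-2.3 -0.3 -2.8] rot [ 0.769  0.639 -0.005 -0.005] w 0.0087 t 13.3
[ 0.0123 -0.0022  0.018 ] 34.7
[ 0.0129 -0.0026  0.0174] 39.7
[ 0.0144 -0.0029  0.0161] 44.7
[ 0.0008 -0.0002  0.0008] 45.0
[0. 0. 0.] 45.0
```

Emit:
apply_moves:
  deltas:
    - {"translation": [0.01,-0.002,0.014],"turn": [0,0,0],"hand": 0}
    - {"translation": [0.01,-0.002,0.014],"turn": [0,0,0],"hand": 0}
    - {"translation": [0.009,-0.002,0.011],"turn": [0,0,0],"hand": 0}
    - {"translation": [0.004,-0.001,0.005],"turn": [0,0,0],"hand": 0}
    - {"translation": [0,0,0],"turn": [0,0,0],"hand": 0}

```text
time: 13.8
ee_pos: [0.511, -0.1488, 0.241]
eef_rot: [0.769, 0.639, -0.007, -0.009]
ft_force: [-2.2, 1.2, -1.1]
width: 0.0088
```

Emit:
apply_moves:
  deltas:
    - {"translation": [0,0,0],"turn": [0,0,0],"hand": 0}

```text
time: 13.9
ee_pos: [0.5105, -0.1487, 0.2405]
eef_rot: [0.769, 0.639, -0.008, -0.009]
ft_force: [-2.2, 0.3, -1.7]
width: 0.0089
```

```bash
python3 l.py
```

```text
a deg 42.14363439395801 asin 42.551759696868565 r err mm 1.9614574050078049 lat -0.0006258761074559608 F [-2.2  0.3 -1.7] rot [ 0.769  0.639 -0.008 -0.009] w 0.0089 t 13.9
[ 0.01   -0.0014  0.0077] 45.0
[0. 0. 0.] 45.0
[0. 0. 0.] 45.0
[0. 0. 0.] 45.0
[0. 0. 0.] 45.0
```

Emit:
apply_moves:
  deltas:
    - {"translation": [0.005,-0.001,0.005],"turn": [0,0,0],"hand": 0}
    - {"translation": [0.003,-0.001,0.003],"turn": [0,0,0],"hand": 0}
    - {"translation": [0,0,0],"turn": [0,0,0],"hand": 0}
    - {"translation": [0,0,0],"turn": [0,0,0],"hand": 0}

```text
time: 14.3
ee_pos: [0.5168, -0.15, 0.2476]
eef_rot: [0.769, 0.639, -0.009, -0.011]
ft_force: [-3.3, 1.7, -0.6]
width: 0.0088
```

```bash
python3 l.py; python3 - <<'E'
from bench import camera
import cv2,numpy as np
b=camera("side")[120:440,230:470,::-1]; a=camera("top")[110:270,280:480,::-1]
cv2.imwrite("pics/s2.png",cv2.resize(b,None,fx=1.8,fy=1.8,interpolation=cv2.INTER_CUBIC))
cv2.imwrite("pics/t2.png",cv2.convertScaleAbs(cv2.resize(a,None,fx=3,fy=3),alpha=1.8))
E
```

```text
a deg 44.33122319319802 asin 44.810172682759955 r err mm 2.1304163923948627 lat -0.0006745815286033047 F [-3.3  1.7 -0.6] rot [ 0.769  0.639 -0.009 -0.011] w 0.0088 t 14.3
[ 0.0036 -0.0001  0.0006] 45.0
[0. 0. 0.] 45.0
[0. 0. 0.] 45.0
[0. 0. 0.] 45.0
[0. 0. 0.] 45.0
```

View pics/s2.png

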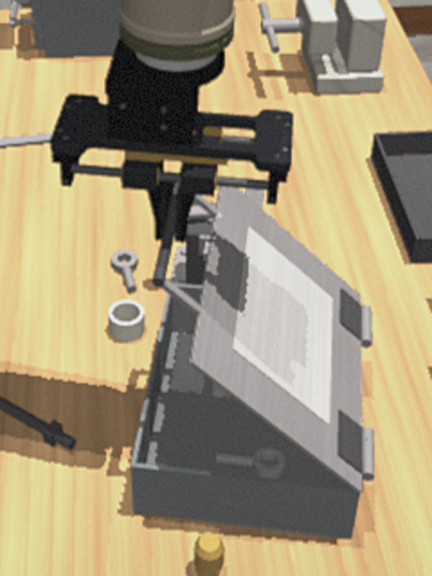

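The side view shows the lid raised steeply and held by the bar. Its near front corner is at (195,362), its rear corner at about (360,490), and the bar's near end at (160,282). I'll check the angle by casting these rays onto the lid's side plane.

```bash
python3 - <<'E'
from h import *
S=lambda x,y:((x+.5)/1.8-.5+230,(y+.5)/1.8-.5+120)
for yaw,org in((-.2,(.5905,-.1765)),(-.2,(.5925,-.1745))):
    c,s=np.cos(yaw),np.sin(yaw); R=np.array([[c,-s],[s,c]])
    for nm,p,yb in(("corner",(195,362),-.121),("rear",(360,490),-.121),("bar end",(160,282),-.066)):
        o,d=ray("side",S(*p)); ob=R.T@(o[:2]-org); db=R.T@d[:2]; k=(yb-ob[1])/db[1]
        x=ob[0]+k*db[0]; z=o[2]+k*d[2]; print(nm,round(x,4),round(z,4),"angle",np.degrees(np.arctan2(z-.073,.1-x)),"r",np.hypot(z-.073,.1-x))
E
```

```text
corner -0.0428 0.2153 angle 44.88419402321808 r 0.2015826241014482
rear 0.0996 0.0753 angle 79.26903325635149 r 0.0023640165577359226
bar end -0.0777 0.2457 angle 44.18490654956278 r 0.24784468240759674
corner -0.0446 0.2127 angle 44.000429986056105 r 0.20107844619525722
rear 0.0984 0.0721 angle -28.240759352169828 r 0.001839624787080669
bar end -0.0797 0.2435 angle 43.50772280705814 r 0.2477100097236604
```

Kinematics gives 44.3–44.8° and vision 43.5–44.9°. I'll nudge about 0.8° higher and settle.

Emit:
apply_moves:
  deltas:
    - {"translation": [0.0025,-0.0005,0.0025],"turn": [0,0,0],"hand": 0}
    - {"translation": [0,0,0],"turn": [0,0,0],"hand": 0}
    - {"translation": [0,0,0],"turn": [0,0,0],"hand": 0}

```text
time: 14.7
ee_pos: [0.5192, -0.1505, 0.2502]
eef_rot: [0.769, 0.639, -0.009, -0.012]
ft_force: [-3.4, 0.7, 0.0]
width: 0.009
```

```bash
python3 l.py; python3 - <<'E'
from bench import camera
for i in range(6): camera("side")
E
python3 l.py | head -1
```

```text
a deg 45.15175082433203 asin 45.674964764056945 r err mm 2.260435148179585 lat -0.0006501264721659586 F [-3.4  0.7  0. ] rot [ 0.769  0.639 -0.009 -0.012] w 0.009 t 14.7
[ 0.0012  0.0004 -0.0021] 45.0
[0. 0. 0.] 45.0
[0. 0. 0.] 45.0
[0. 0. 0.] 45.0
[0. 0. 0.] 45.0
a deg 45.15245137012093 asin 45.676390393369005 r err mm 2.2634975574312155 lat -0.000653399021335146 F [-3.1  1.3  0.3] rot [ 0.769  0.639 -0.008 -0.012] w 0.0085 t 15.0
```

The lid holds steady at about 45° with a constant load over 0.3 s. Handing in.

```bash
python3 -c "
from bench import order; print(order.close_job())"
```

```text
the job is handed in; nothing more can be done
None
```

I wound the crank counter-clockwise through just over two turns, then raised the lid to 45° and handed the job in with the gripper still holding the bar at 40 N. The clock stood at about 15 s of the allowed 64 s.

- **Crank:** the knob swept about 12.75 rad from a start near 0. The side view afterwards showed the bolt drawn back from the lid's edge, and the lid then rose under only about 3.4 N, so it was unlocked.
- **Lid angle:** the last arm readings gave 45.2–45.7° and stayed steady over 0.3 s. I took the last vision check before a final nudge of about 0.8°. It read 43.5–44.9° against 44.3–44.8° from the arm, so the two agree within about 1°.
- **Loose parts:** the loose parts in view in the last side picture lay where they should. I did not measure them again.

**What disagreed:**
- The fixed and wrist cameras differed by 3–4 mm, which I settled by feeling the crank.
- The bar's path on the lift was about 2 mm off the ideal arc.
- The first approach to the knob drifted 19 mm off target; I corrected it before closing the fingers.
- Side force while winding reached 23 N, below the 40 N limit.

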